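Bring the turtle shell plate round to the front of the preparation turntable

ROBOT

A 7-joint arm with a two-finger parallel gripper is mounted at the origin on the work surface. World frame = base frame: x ahead of the robot, y to its left, z up, the work surface at z = 0. Lengths are in m, angles in rad, forces in N, time in s.
With the tool pointing down it reaches from about 0.425 to 0.95 m from the base axis. Payload 4.7 kg.
Tool frame: the origin (TCP) lies on the centre line of the jaws, within the pads' length; the fingertips stand 19 mm ahead of it and the grasp point (between the pads) is the TCP; z points along the fingers, y is the line along which they close (so a half turn about z gives the same grasp; the last joint's range is limited). The gripper opens to 85 mm and grips with 20 to 120 N. Pads are 22 mm wide; open, the fingers measure 114 mm over their backs; the gripper's body (76 mm by 85 mm) begins 54 mm behind the grasp point. The pads swing forward as they close: fully open they stand 13 mm farther back than shut.
Start: joints at [1.092, 0.469, -0.049, 1.532, 0.024, 1.141, -0.082], TCP at [0.294, -0.608, 0.25] pointing down, gripper open.
Joint ranges: [-2.59, 2.59], [-0.33, 1.99], [-1.39, 1.29], [0.1, 2.45], [-1.04, 4.18], [0.21, 1.99], [-2.66, 2.66]. Speed limits (rad/s): [2.57, 2.57, 3.14, 3.14, 3.14, 3.14, 3.14].

INTERFACE

Orientations are given as a unit quaternion [x, y, z, w].
In Python, from cell import * gives the robot as it stands.
- The arm moves only by the tool carry_out, never from a script. Its argument "motion" is a list that holds one entry, the list of rows, each a list of 5 numbers: the shift along the tool's x, y, z in m, then the turn about the tool's z in degrees, then the finger opening in m, from 0 to 0.0854. A call has 1 to 8 rows; each row shifts and turns the commanded pose from where the row before left it, along the tool's axes as they then stand; what a row does not reach is not made up. A row lasts 1/8 s, in which the tool goes at most 62.5 mm and 10.7 degrees, less where a joint would pass 70% of its speed; a pose out of reach is approached as far as the arm can. A call is refused whole if a number of a shift passes 0.0625 or a number of a turn 10.7, either way. A call with a gripper value outside its range is refused whole. The fingers move at their own pace and stop on an object; "squeeze" is the grip in N (left out, the last holds). Time passes only in rows, so rows that do not move let the fingers close. It gives the time, the measured TCP pose, the force, the opening and the grip force at its end, in the units of the state.
- sense(): the state, without advancing time (a new reading comes with each control period).
- get_image(name): name is "scene" or "top"; returns a dict with "pixels" (480x640x3 uint8, red, green, blue), "camera_matrix" (3x3 intrinsics, pixels), "eye" and "orientation" of the camera in the world. Camera axes: x right, y up, looking along -z (the intrinsics and any distortion apply to the point x, -y, -z); pixel columns grow to the right and rows downward; lengths in m; the calibration is good to about 2 mm. A picture is of the moment at which its call begins. There is no depth.
- finish_job(): hands the job in; it is judged then, once.
Trained networks look in a picture, given as the dict that the camera call returned (one of the last four; its "shot" number tells which), for a name from the list of things; names that differ only in an ending like _2 or _b are one class to them, and where a whole thing is asked for, a point or a joint stands for the part that bears it (a point fixed in the world has none). Each returns a list of dicts, best first, with "confidence" (0 to 1); they miss things now and then, are a little off and sometimes report something else, mostly with a low value. They report only what shows in the picture. A call takes as long as a camera call. They do not tell look-alikes from the thing itself.
- boxes_of(picture, query): "box" ([left, top, right, bottom] in pixels, round what is visible of it).
- landmark_of(picture, query): "pixel" ([column, row] in pixels: a listed point, or the origin of a listed thing).
The state is a dict: "t": time; "joint_positions": joint angles; "qvel": joint speeds; "joint_efforts": joint torques, N m; "tool_pos": TCP position; "tool_rot": TCP orientation; "wrist_force": force on the tool from outside, world axes, zero at the start; "torque": the same for the moment, N m; "finger_gap": finger opening in m; "finger_force": force on a finger pad.
Only numpy, scipy, OpenCV 4.12 (cv2) and the standard library are available. Lean on these libraries where they do the work, as an engineer would, in place of code of your own. Each camera call takes 0.05 s, during which the arm holds its last target. There are 200 camera calls.

TASK

Turn the preparation turntable by pushing the posts on its rim until the turtle shell plate lies at the front, in line with the pointer on the turntable's foot, and leave it standing still there. A stop hidden under the plate blocks one way round: if the turntable comes up solid do not force it, but bring it round the other way. Do not touch the specimens lying on it, and leave everything else on the bench alone.

Things in the scene. Friction and masses are not known exactly. Their poses are not given: they have to be found in the camera images.
- foot: Fixed round dark steel foot under the turntable, 244 mm across; at the front a flat tongue runs out past the plate's edge and ends in an upright pointer, 8 mm wide. Origin on the bench surface, on the turntable's axis; z up; the pointer lies in its -x direction, roughly towards the robot (the foot is turned up to 0.3 rad).
- pointer (a point): Top of the pointer, 175 mm from the turntable's axis, 39 mm above the bench. The shell plate must end on the line from the axis to this point.
- turntable: Round aluminium plate, 280 mm across, turning about an upright axis on the foot. Origin on the axis at the plate's underside, 34 mm above the bench; its top surface is 50 mm above the bench. Turning it takes about 2 N at a rim post, and it stops within about a degree when no longer pushed.
- rim_post (a point): Middle of one of six upright steel posts (12 mm diameter, from 50 to 78 mm above the bench) on a circle of 128 mm radius round the axis, at 30, 90, 150, 210, 270 and 330 degrees from the turntable's x axis; this is the one at 30, the point 62 mm above the bench. Push them sideways, e.g. with shut fingers set down between two posts.
- nest_a (a point): Centre of the top of one of the four round rubber pads (68 mm across, 3 mm thick) that carry the specimens, 62 mm from the axis, at +45 degrees from the turntable's x axis. The shell plate lies on this pad or on nest_b, and must stay there.
- nest_b (a point): The same for the pad at -45 degrees from the turntable's x axis.
- shell: Turtle shell plate: brown, low and six-sided, with stepped growth ridges, 62 mm across, 15 mm high, lying flat and loose on a pad. Origin at the centre of its underside (53 mm above the bench); its yaw has no meaning. Its place is 62 mm from the axis, at the back of the turntable at the start.
- limestone_lump: Rough pale limestone lump, about 45 x 40 x 33 mm, loose on the other one of the pads nest_a and nest_b. Origin at the centre of its underside.
- agate: Polished flat banded agate chip, 44 x 30 x 9 mm, loose on a pad at the front at the start. Origin at the centre of its underside.
- vertebra: Spool-shaped brown fossil vertebra, 44 mm across, 30 mm high, loose on the other front pad. Origin at the centre of its underside.
- air_scribe: Bystander: chrome pencil-shaped air scribe, 16 mm thick, 160 mm long, lying on the bench on the left. Origin under its body.
- tin_box: Bystander: closed tin storage box, 104 x 144 x 53 mm, on the left. Origin at the centre of its underside.
- brush: Bystander: dusting brush lying on the bench on the right.
- bench_clamp: Bystander: heavy green cast iron clamp, fixed to the bench on the right, gripping a rough limestone block; about 220 x 110 mm, 185 mm high. Origin at the centre of its base.
- plate_top (a point): Centre of the plate's top surface. An unseen rubber-faced stop (gives about 4 mm at 25 N) lies under the plate: one way round, the plate comes up solid 10 to 60 degrees from the start, before the shell plate reaches the front. Which way is blocked changes each time; the other is free. More than 40 N from the fingers counts as forcing it.
Mind the look-alikes: they are no part of the job. There is more than one size of the shell; the job needs the largest.

How it is judged:
At the end, for the whole second after the job is handed in: The centre of the shell plate lies at the front within 8 mm (about 7 degrees) of the line from the turntable's axis to the pointer, still on its pad within 10 mm, with turntable and shell at rest (y of shell in the frame of foot between -0.008 and 0.008 m and x of shell in the frame of foot below -0.05 m and linear speed of shell below 0.01 m/s and angular speed of turntable below 0.03 rad/s and (horizontal distance between shell and nest_a below 0.01 m or horizontal distance between shell and nest_b below 0.01 m)); the robot touches nothing.
It fails at once if The turntable is forced: the fingers press on it with more than 40 N (contact force between the fingers and turntable above 40 N).
It fails at once if A specimen on the turntable is touched (contact force between the fingers and shell above 0.5 N or contact force between the fingers and limestone_lump above 0.5 N or contact force between the fingers and agate above 0.5 N or contact force between the fingers and vertebra above 0.5 N).
It fails at once if The shell plate slips or is carried off its pad (horizontal distance between shell and nest_a above 0.015 m and horizontal distance between shell and nest_b above 0.015 m).
It fails at once if A bystander is moved (distance of any of air_scribe, tin_box, brush from where it was at the start of the episode above 0.02 m).
It fails at once if The bench clamp is struck (contact force between any of the fingers, the arm and bench_clamp above 5 N).
It also fails if it takes over 64 s, if anything falls off the work surface, if the arm or the gripper's body presses on something with over 40 N, if the wrist force passes 120 N, or if a joint passes its speed limit or range.

## Working session

There is one attempt and no reset: what is moved stays moved. The work goes in short steps, Python scripts to look and compute and a tool call to move; the robot and the scene stay as the last step left them, time stands still between calls to the robot, and variables do not carry over. Pictures are saved under pics/ and viewed, at most 10 in all, crops included, and the job is handed in when it is done.

Besides the shell and the picture viewer there is one more tool, called after "Request:" as name([rows], argument=value, ...), one row to a line, values as JSON. carry_out: Moves the arm, as the interface text tells. Its arguments: {"type":"object","properties":{"motion":{"type":"array"},"squeeze":{"type":"number"}},"required":["motion"]}

```bash
mkdir -p pics; cat > h.py <<'E'
from cell import *
import numpy as np, cv2
from scipy.spatial.transform import Rotation as R
def ray(p,uv):
    K=np.array(p["camera_matrix"]);v=np.linalg.inv(K)@[uv[0],uv[1],1]
    return R.from_quat(p["orientation"]).apply([v[0],-v[1],-v[2]]) if np.size(p["orientation"])==4 else np.array(p["orientation"])@[v[0],-v[1],-v[2]]
def at(p,uv,z):
    d=ray(p,uv);e=np.array(p["eye"]);return e+d*(z-e[2])/d[2]
def save(p,n): cv2.imwrite(n,cv2.cvtColor(p["pixels"],cv2.COLOR_RGB2BGR))
Z=dict(foot=0,pointer=.039,turntable=.034,plate_top=.05,rim_post=.062,nest_a=.053,nest_b=.053,shell=.053,limestone_lump=.053,agate=.053,vertebra=.053,air_scribe=0,tin_box=0,brush=0,bench_clamp=0)
E
python3 - <<'E'
from h import *
s=sense();print({k:np.round(v,3) for k,v in s.items()})
for c in("top","scene"):
    p=get_image(c);save(p,f"pics/{c}0.png");print(c,p.keys(),p["eye"])
    for n in Z:
        print(n,[(np.round(l["pixel"]).tolist(),round(l["confidence"],2),np.round(at(p,l["pixel"],Z[n])[:2],3).tolist()) for l in landmark_of(p,n)[:6]])
E
```

```text
{'t': np.float64(0.0), 'joint_positions': array([ 1.092,  0.469, -0.049,  1.534,  0.024,  1.141, -0.082]), 'qvel': array([ 0.   , -0.003, -0.001,  0.001,  0.001, -0.   , -0.001]), 'joint_efforts': array([-1.0000e-03, -5.1031e+01, -4.7000e-02, -2.3771e+01,  1.1000e-02,
        7.0000e-03,  0.0000e+00]), 'tool_pos': array([ 0.293, -0.607,  0.249]), 'tool_rot': array([ 0.975,  0.223, -0.   , -0.001]), 'wrist_force': array([-0.323,  0.315,  1.218]), 'torque': array([ 0.005, -0.044,  0.008]), 'finger_force': np.float64(0.0), 'finger_gap': np.float64(0.085)}
top dict_keys(['pixels', 'camera_matrix', 'eye', 'orientation', 'shot']) [ 0.431407   -0.03973834  1.1014971 ]
foot [([331.0, 196.0], 0.68, [0.633, -0.079])]
pointer [([304.0, 284.0], 0.59, [0.425, -0.016]), ([309.0, 209.0], 0.15, [0.597, -0.026])]
turntable [([307.0, 210.0], 0.96, [0.594, -0.023]), ([309.0, 210.0], 0.71, [0.596, -0.028]), ([319.0, 231.0], 0.55, [0.545, -0.05])]
plate_top [([309.0, 208.0], 0.71, [0.598, -0.027])]
rim_post [([331.0, 193.0], 0.44, [0.629, -0.077])]
nest_a [([330.0, 194.0], 0.75, [0.629, -0.076]), ([298.0
[... 1094 characters left out ...]
[0.661, 0.007]), ([313.0, 298.0], 0.88, [0.633, -0.078])]
shell [([234.0, 378.0], 0.86, [0.724, -0.272]), ([217.0, 343.0], 0.59, [0.649, -0.278]), ([315.0, 295.0], 0.56, [0.628, -0.071]), ([357.0, 294.0], 0.17, [0.659, 0.005])]
limestone_lump [([356.0, 290.0], 0.68, [0.65, 0.008])]
agate [([349.0, 257.0], 0.53, [0.573, 0.031])]
vertebra [([309.0, 261.0], 0.64, [0.549, -0.048])]
air_scribe [([440.0, 189.0], 0.57, [0.448, 0.343])]
tin_box [([498.0, 228.0], 0.91, [0.606, 0.398]), ([439.0, 187.0], 0.4, [0.44, 0.345])]
brush [([156.0, 263.0], 0.69, [0.382, -0.335]), ([357.0, 292.0], 0.44, [0.627, 0.027])]
bench_clamp [([131.0, 374.0], 0.87, [0.614, -0.441]), ([304.0, 215.0], 0.51, [0.39, 0.011])]
```

```bash
python3 -c "
import cv2
a=cv2.imread('pics/top0.png');cv2.imwrite('pics/c1.png',cv2.resize(a[120:310,220:470],None,fx=3,fy=3,interpolation=2))"
```

```text
(no output)
```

View pics/c1.png

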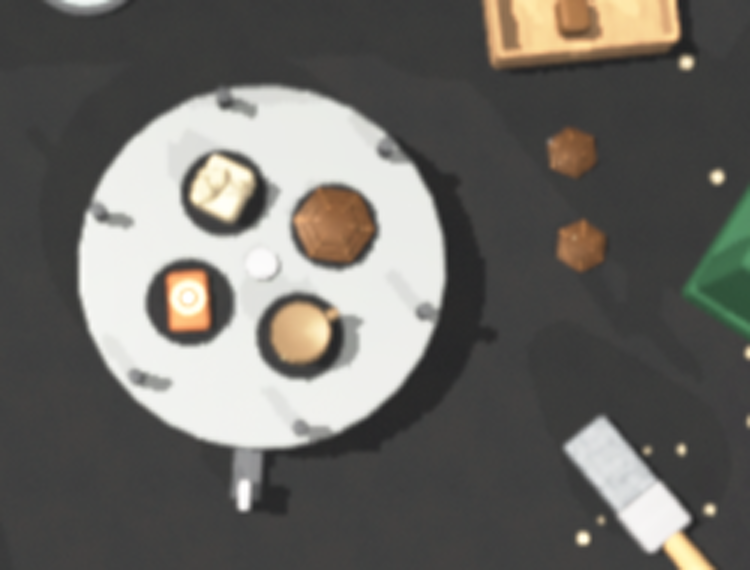

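View pics/top0.png

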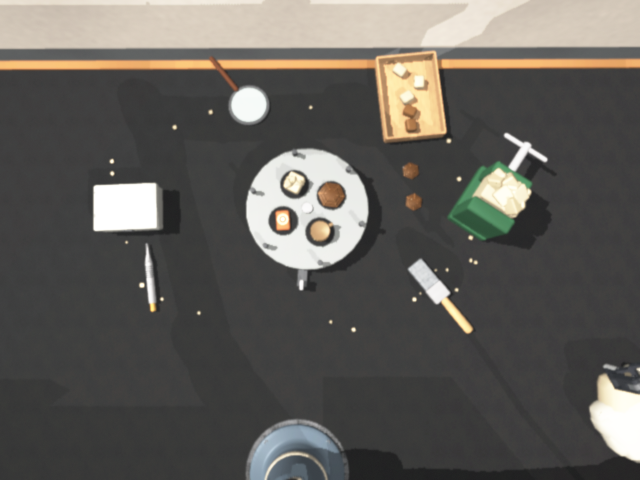

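The real shell plate is the largest one, on the turntable at (331,195). The look-alikes at (411,171) and (413,202) are smaller and lie on the bench. The crop confirms this. The pointer tip is near (301,282). I'll approach the gap between posts at the front right with the fingers shut.

Request:
carry_out([
  [[0,0,0,8.6,0],[0,0,0,8.6,0],[0,0,0,8.6,0],[0.022,-0.049,0,0,0],[0.022,-0.049,0,0,0],[0.022,-0.049,0,0,0],[0.022,-0.049,0,0,0],[0.022,-0.049,0,0,0]],
], squeeze=20)

```text
t: 2.6
tool_pos: [0.4043, -0.3613, 0.2506]
tool_rot: [1.0, -0.0, 0.0, 0.0]
wrist_force: [1.1, -0.1, -0.6]
finger_gap: 0.0002
finger_force: 0.0
```

```bash
cat >> h.py <<'E'
def axis(p):
    m=(p["pixels"].min(2)>150).astype(np.uint8)
    m[:140]=0;m[280:]=0;m[:,:235]=0;m[:,380:]=0
    c=max(cv2.findContours(m,0,1)[0],key=cv2.contourArea)
    c=cv2.convexHull(c)[:,0].astype(float)
    w=np.array([at(p,q,.05)[:2] for q in c])
    A=np.c_[2*w,np.ones(len(w))];s=np.linalg.lstsq(A,(w**2).sum(1),rcond=None)[0]
    return s[:2],np.sqrt(s[2]+s[:2]@s[:2])
E
python3 - <<'E'
from h import *
p=get_image("top");c,r=axis(p);print("axis",c,r)
ang=lambda q:np.degrees(np.arctan2(*(q[:2]-c)[::-1]))%360
for n in("shell","limestone_lump","agate","vertebra","pointer"):
    for l in landmark_of(p,n): q=at(p,l["pixel"],Z[n]);print(n,l["confidence"],np.round(q[:2],3),round(ang(q),1),round(np.hypot(*(q[:2]-c)),3))
for u in[(225,98),(388,150),(427,312),(302,428),(138,378),(98,212)]:
    q=at(p,(u[0]/3+220,u[1]/3+120),.07);print(np.round(q[:2],3),round(ang(q),1),round(np.hypot(*(q[:2]-c)),3))
s=sense();print(s["t"],s["tool_pos"],R.from_quat(s["tool_rot"]).as_matrix().round(3))
E
```

```text
axis [ 0.59376486 -0.02064711] 0.14111217562289324
shell 0.77 [ 0.675 -0.257] 289.0 0.25
shell 0.75 [ 0.631 -0.077] 303.9 0.067
shell 0.7 [ 0.606 -0.267] 272.8 0.246
limestone_lump 0.57 [0.651 0.007] 25.6 0.064
agate 0.72 [ 0.62  -0.075] 295.5 0.06
agate 0.7 [0.565 0.039] 115.7 0.066
agate 0.2 [0.437 0.329] 114.2 0.384
vertebra 0.8 [ 0.541 -0.055] 212.7 0.063
pointer 0.49 [ 0.424 -0.012] 177.0 0.17
[0.721 0.004] 11.1 0.13
[ 0.681 -0.119] 311.6 0.131
[ 0.558 -0.147] 254.0 0.131
[ 0.472 -0.053] 194.9 0.126
[0.509 0.068] 133.6 0.123
[0.634 0.1  ] 71.6 0.127
2.9 [ 0.4029399  -0.36424938  0.25046142] [[ 1.    -0.002 -0.   ]
 [-0.002 -1.    -0.001]
 [-0.     0.001 -1.   ]]
```

Request:
carry_out([
  [[0.0166,-0.0534,0,0,0],[0.0166,-0.0534,0,0,0],[0.0166,-0.0534,0,0,0],[0.0166,-0.0534,0,0,0],[0.0166,-0.0534,0,0,0],[0,0,0.04,0,0],[0,0,0.04,0,0],[0,0,0,0,0]],
])

```text
t: 3.9
tool_pos: [0.4847, -0.0973, 0.1679]
tool_rot: [1.0, -0.002, -0.003, -0.0]
wrist_force: [-0.1, -0.6, 0.0]
finger_gap: -0.0
finger_force: 0.0
```

Request:
carry_out([
  [[0,0,0.03,0,0],[0,0,0.03,0,0],[0,0,0.03,0,0],[0,0,0,0,0],[0,0,0,0,0]],
])

```text
t: 4.53
tool_pos: [0.4883, -0.0968, 0.082]
tool_rot: [1.0, -0.001, 0.002, 0.0]
wrist_force: [-0.3, -0.4, 0.3]
finger_gap: -0.0
finger_force: 0.0
```

```bash
python3 - <<'E'
from h import *
p=get_image("top");save(p,"pics/t1.png")
import cv2
a=cv2.imread("pics/t1.png");cv2.imwrite("pics/c2.png",cv2.resize(a[130:310,220:420],None,fx=3,fy=3))
E
```

```text
(no output)
```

View pics/c2.png

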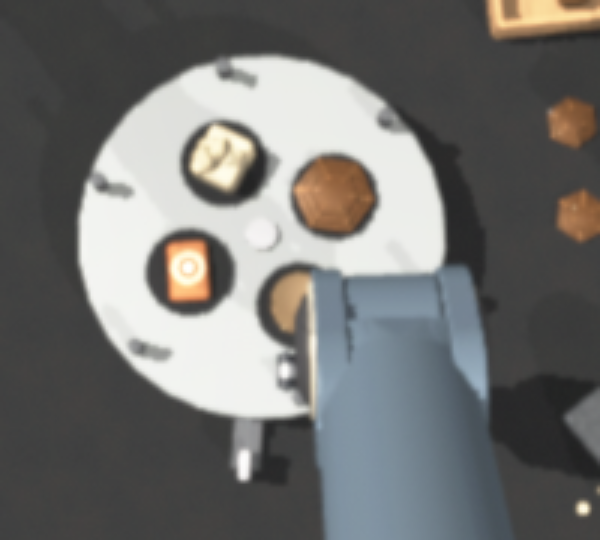

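```bash
python3 - <<'E'
import numpy as np
for s,lo,hi,st in((-1,215,85,5),):
    for a in range(hi,lo) if 0 else range(lo,hi,-st):
        f=lambda t:.131*np.array([np.cos(np.radians(t)),-np.sin(np.radians(t))])
        print(a,np.round((f(a+st*s)-f(a))*1000,1), np.round(np.array([.5938,-.0206])+f(a)*[1,-1],4))
E
```

```text
215 [-6.1 -9.6] [ 0.4865 -0.0957]
210 [ -5.3 -10.1] [ 0.4804 -0.0861]
205 [ -4.4 -10.6] [ 0.4751 -0.076 ]
200 [ -3.4 -10.9] [ 0.4707 -0.0654]
195 [ -2.5 -11.2] [ 0.4673 -0.0545]
190 [ -1.5 -11.3] [ 0.4648 -0.0433]
185 [ -0.5 -11.4] [ 0.4633 -0.032 ]
180 [  0.5 -11.4] [ 0.4628 -0.0206]
175 [  1.5 -11.3] [ 0.4633 -0.0092]
170 [  2.5 -11.2] [0.4648 0.0021]
165 [  3.4 -10.9] [0.4673 0.0133]
160 [  4.4 -10.6] [0.4707 0.0242]
155 [  5.3 -10.1] [0.4751 0.0348]
150 [ 6.1 -9.6] [0.4804 0.0449]
145 [ 7.  -9.1] [0.4865 0.0545]
140 [ 7.7 -8.4] [0.4934 0.0636]
135 [ 8.4 -7.7] [0.5012 0.072 ]
130 [ 9.1 -7. ] [0.5096 0.0798]
125 [ 9.6 -6.1] [0.5187 0.0867]
120 [10.1 -5.3] [0.5283 0.0928]
115 [10.6 -4.4] [0.5384 0.0981]
110 [10.9 -3.4] [0.549  0.1025]
105 [11.2 -2.5] [0.5599 0.1059]
100 [11.3 -1.5] [0.5711 0.1084]
95 [11.4 -0.5] [0.5824 0.1099]
90 [11.4  0.5] [0.5938 0.1104]
```

Request:
carry_out([
  [[-0.003,-0.0045,0,0,0],[-0.003,-0.0045,0,0,0],[0,0,0,0,0]],
])

```text
t: 4.95
tool_pos: [0.4806, -0.0863, 0.0807]
tool_rot: [1.0, 0.0, 0.0, 0.0]
wrist_force: [0.2, 0.2, 0.2]
finger_gap: 0.0003
finger_force: 0.0
```

Request:
carry_out([
  [[-0.0013,-0.0025,0,0,0],[-0.0013,-0.0025,0,0,0],[0,0,0,0,0]],
])

```text
t: 5.32
tool_pos: [0.4781, -0.0817, 0.0803]
tool_rot: [1.0, -0.0, -0.0, -0.0]
wrist_force: [0.2, -0.3, 0.0]
finger_gap: 0.0001
finger_force: 0.0
```

Request:
carry_out([
  [[-0.0013,-0.0025,0,0,0],[-0.0013,-0.0025,0,0,0],[0,0,0,0,0]],
])

```text
t: 5.7
tool_pos: [0.4755, -0.0767, 0.0803]
tool_rot: [1.0, -0.0, -0.0, -0.0]
wrist_force: [0.9, 0.1, -0.5]
finger_gap: 0.0003
finger_force: 0.0
```

Request:
carry_out([
  [[-0.0022,-0.0053,0,0,0],[-0.0022,-0.0053,0,0,0],[0,0,0,0,0]],
])

```text
t: 6.08
tool_pos: [0.4709, -0.0657, 0.0804]
tool_rot: [1.0, 0.0, -0.0, -0.0]
wrist_force: [-0.1, -0.2, -0.2]
finger_gap: 0.0001
finger_force: 0.0
```

Request:
carry_out([
  [[-0.0014,-0.0044,0,0,0],[-0.0014,-0.0044,0,0,0],[0,0,0,0,0]],
])

```text
t: 6.45
tool_pos: [0.4681, -0.0569, 0.0803]
tool_rot: [1.0, 0.0, -0.0, -0.0]
wrist_force: [-0.2, 0.3, 0.3]
finger_gap: 0.0001
finger_force: 0.0
```

```bash
python3 - <<'E'
from h import *
p=get_image("scene");save(p,"pics/s2.png")
a=cv2.imread("pics/s2.png");b=cv2.imread("pics/scene0.png")
sl=(slice(180,340),slice(230,430))
cv2.imwrite("pics/c3.png",np.hstack([cv2.resize(x[sl],None,fx=2,fy=2.5,interpolation=2) for x in(b,a)]))
q=get_image("top")
for n in("shell","limestone_lump","agate"):
    print(n,[np.round(at(q,l["pixel"],.053)[:2],3).tolist() for l in landmark_of(q,n)[:3]])
E
```

```text
shell [[0.62, -0.079], [0.603, -0.266], [0.675, -0.26]]
limestone_lump [[0.66, 0.003]]
agate [[0.569, 0.04]]
```

View pics/c3.png

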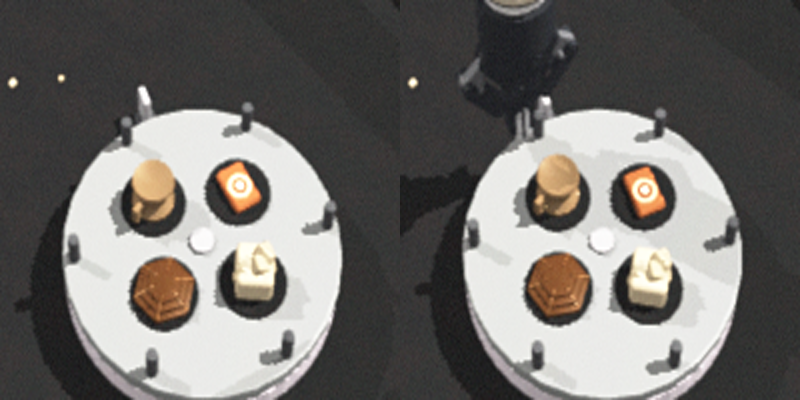

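The turntable has turned about 6° clockwise and the specimens are undisturbed. I'll feel on in 2° steps.

Request:
carry_out([
  [[-0.0005,-0.0025,0,0,0],[-0.0005,-0.0025,0,0,0],[0,0,0,0,0]],
])

```text
t: 7.08
tool_pos: [0.4674, -0.0524, 0.0803]
tool_rot: [1.0, -0.0, 0.0, -0.0]
wrist_force: [-0.1, -0.5, -1.1]
finger_gap: 0.0001
finger_force: 0.3
```

Request:
carry_out([
  [[-0.0004,-0.0022,0,0,0],[-0.0004,-0.0022,0,0,0],[0,0,0,0,0]],
])

```text
t: 7.45
tool_pos: [0.4666, -0.0478, 0.0804]
tool_rot: [1.0, -0.0, 0.0, -0.0]
wrist_force: [0.9, -1.0, 0.0]
finger_gap: 0.0001
finger_force: 0.2
```

Request:
carry_out([
  [[-0.0003,-0.0023,0,0,0],[-0.0003,-0.0023,0,0,0],[0,0,0,0,0]],
])

```text
t: 7.82
tool_pos: [0.4659, -0.0431, 0.0803]
tool_rot: [1.0, -0.0, -0.0, -0.0]
wrist_force: [0.6, -0.1, 0.1]
finger_gap: -0.0
finger_force: 0.2
```

Request:
carry_out([
  [[-0.0002,-0.0024,0,0,0],[-0.0002,-0.0024,0,0,0],[0,0,0,0,0]],
])

```text
t: 8.2
tool_pos: [0.4655, -0.0383, 0.0803]
tool_rot: [1.0, 0.0, -0.0, -0.0]
wrist_force: [0.9, -0.5, 0.1]
finger_gap: -0.0001
finger_force: 0.2
```

Request:
carry_out([
  [[-0.0002,-0.0025,0,0,0],[-0.0002,-0.0025,0,0,0],[0,0,0,0,0]],
])

```text
t: 8.57
tool_pos: [0.4651, -0.0333, 0.0803]
tool_rot: [1.0, 0.0, -0.0, -0.0]
wrist_force: [0.4, -0.2, 0.1]
finger_gap: -0.0
finger_force: 0.2
```

Request:
carry_out([
  [[-0.0003,-0.0025,0,0,0],[-0.0003,-0.0025,0,0,0],[0,0,0,0,0]],
])

```text
t: 8.95
tool_pos: [0.4644, -0.0284, 0.0803]
tool_rot: [1.0, -0.0, -0.0, -0.0]
wrist_force: [0.1, -0.5, -0.4]
finger_gap: 0.0002
finger_force: 0.2
```

Request:
carry_out([
  [[-0.0002,-0.0025,0,0,0],[-0.0002,-0.0025,0,0,0],[0,0,0,0,0]],
])

```text
t: 9.32
tool_pos: [0.4643, -0.0242, 0.0803]
tool_rot: [1.0, -0.0, 0.0, 0.0]
wrist_force: [1.7, -2.6, -0.1]
finger_gap: -0.0001
finger_force: 1.5
```

Resistance is showing, so I'll confirm with a small step.

Request:
carry_out([
  [[0,-0.001,0,0,0],[0,-0.001,0,0,0],[0,0,0,0,0]],
])

```text
t: 9.7
tool_pos: [0.4643, -0.0237, 0.0803]
tool_rot: [1.0, -0.001, 0.0, 0.001]
wrist_force: [1.3, -7.4, -1.6]
finger_gap: 0.0
finger_force: 3.6
```

The plate is solid at about 16° clockwise, so that way is blocked. I'll bring it round counter-clockwise: about 254°, following the rim.

```bash
cat > tab.py <<'E'
import numpy as np,sys
c=np.array([.5938,-.0206]);r=.131
def rows(x,y,a0,a1,st):
    "tool-axis rows (mm) from measured x,y to circle angle a1, starting with angle a0"
    n=round((a1-a0)/st);prev=np.array([x,y])
    for t in np.linspace(a0,a1,n+1)[1:]:
        w=np.round((c+r*np.array([np.cos(np.radians(t)),np.sin(np.radians(t))])-prev)*1e4)/1e4;prev=prev+w
        print(round(t,1),[w[0].round(4),-w[1].round(4)])
rows(*map(float,sys.argv[1:]))
E
python3 tab.py .4643 -.0240 181.5 216.5 5; echo; python3 tab.py .4885 -.0985 216.5 228.5 1.5;echo;python3 tab.py .507 -.1187 228.5 484.5 4
```

```text
186.5 [np.float64(-0.0007), np.float64(0.0114)]
191.5 [np.float64(0.0018), np.float64(0.0113)]
196.5 [np.float64(0.0028), np.float64(0.0111)]
201.5 [np.float64(0.0037), np.float64(0.0108)]
206.5 [np.float64(0.0047), np.float64(0.0105)]
211.5 [np.float64(0.0055), np.float64(0.0099)]
216.5 [np.float64(0.0064), np.float64(0.0095)]

218.0 [np.float64(0.0021), np.float64(0.0028)]
219.5 [np.float64(0.0021), np.float64(0.0026)]
221.0 [np.float64(0.0022), np.float64(0.0026)]
222.5 [np.float64(0.0023), np.float64(0.0026)]
224.0 [np.float64(0.0024), np.float64(0.0025)]
225.5 [np.float64(0.0024), np.float64(0.0024)]
227.0 [np.float64(0.0025), np.float64(0.0024)]
228.5 [np.float64(0.0025), np.float64(0.0023)]

232.5 [np.float64(0.0071), np.float64(0.0058)]
236.5 [np.float64(0.0074), np.float64(0.0053)]
240.5 [np.float64(0.0078), np.float64(0.0048)]
244.5 [np.float64(0.0081), np.float64(0.0042)]
248.5 [np.float64(0.0084), np.float64(0.0037)]
252.5 [np.float64(0.0086), np.float64(0.003)]
256.5 [np.float64(0.0088), np.float64(0.0025)]
260.5 [np.float64(0.009), np.float64(0.0018)]
264.5 [np.float64(
[... 1977 characters left out ...]
.0084), np.float64(-0.0037)]
432.5 [np.float64(-0.0086), np.float64(-0.003)]
436.5 [np.float64(-0.0088), np.float64(-0.0025)]
440.5 [np.float64(-0.009), np.float64(-0.0018)]
444.5 [np.float64(-0.009), np.float64(-0.0012)]
448.5 [np.float64(-0.0092), np.float64(-0.0006)]
452.5 [np.float64(-0.0091), np.float64(0.0001)]
456.5 [np.float64(-0.0091), np.float64(0.0007)]
460.5 [np.float64(-0.0091), np.float64(0.0014)]
464.5 [np.float64(-0.0089), np.float64(0.002)]
468.5 [np.float64(-0.0088), np.float64(0.0026)]
472.5 [np.float64(-0.0085), np.float64(0.0032)]
476.5 [np.float64(-0.0084), np.float64(0.0038)]
480.5 [np.float64(-0.008), np.float64(0.0043)]
484.5 [np.float64(-0.0077), np.float64(0.0049)]
```

Request:
carry_out([
  [[0.0003,0.0124,0,0,0],[0.0018,0.0113,0,0,0],[0.0028,0.0111,0,0,0],[0.0037,0.0108,0,0,0],[0.0047,0.0105,0,0,0],[0.0055,0.0099,0,0,0],[0.004,0.006,0,0,0],[0,0,0,0,0]],
])

```text
t: 10.7
tool_pos: [0.4873, -0.0941, 0.0803]
tool_rot: [1.0, -0.001, 0.0, 0.0]
wrist_force: [0.4, -0.9, 0.7]
finger_gap: -0.0001
finger_force: 0.0
```

Request:
carry_out([
  [[0.0021,0.0028,0,0,0],[0.0021,0.0026,0,0,0],[0.0022,0.0026,0,0,0],[0.0023,0.0026,0,0,0],[0.0024,0.0025,0,0,0],[0.0024,0.0024,0,0,0],[0.0025,0.0024,0,0,0],[0.0025,0.0023,0,0,0]],
])

```text
t: 11.7
tool_pos: [0.5053, -0.1139, 0.0802]
tool_rot: [1.0, -0.0, -0.0, -0.0]
wrist_force: [-0.9, 1.3, 0.1]
finger_gap: 0.0
finger_force: 0.8
```

Request:
carry_out([
  [[0.004,0.005,0,0,0],[0.0064,0.006,0,0,0],[0.0078,0.0048,0,0,0],[0.0081,0.0042,0,0,0],[0.0084,0.0037,0,0,0],[0.0086,0.003,0,0,0],[0.0088,0.0025,0,0,0],[0.009,0.0018,0,0,0]],
])

```text
t: 12.7
tool_pos: [0.567, -0.1455, 0.0802]
tool_rot: [1.0, -0.0, -0.0, 0.0]
wrist_force: [-2.1, -0.1, -0.2]
finger_gap: 0.0001
finger_force: 0.9
```

Request:
carry_out([
  [[0.009,0.0027,0,0,0],[0.0092,0.0021,0,0,0],[0.0091,-0.0001,0,0,0],[0.0091,-0.0007,0,0,0],[0.0091,-0.0014,0,0,0],[0.0089,-0.002,0,0,0],[0.0088,-0.0026,0,0,0],[0.0085,-0.0032,0,0,0]],
])

```text
t: 13.7
tool_pos: [0.6387, -0.1392, 0.0803]
tool_rot: [1.0, -0.0, -0.0, -0.0]
wrist_force: [-3.1, 1.7, 1.2]
finger_gap: 0.0001
finger_force: 1.6
```

Request:
carry_out([
  [[0.0084,-0.0038,0,0,0],[0.008,-0.0043,0,0,0],[0.0077,-0.0049,0,0,0],[0.0073,-0.0055,0,0,0],[0.007,-0.0059,0,0,0],[0.0065,-0.0064,0,0,0],[0.0061,-0.0069,0,0,0],[0.0055,-0.0072,0,0,0]],
])

```text
t: 14.7
tool_pos: [0.6927, -0.0929, 0.0802]
tool_rot: [1.0, 0.0, -0.003, -0.001]
wrist_force: [-10.6, 4.7, 6.8]
finger_gap: -0.0
finger_force: 5.5
```

The radial force has risen unexpectedly, so I'll look.

```bash
python3 - <<'E'
from h import *
s=sense();print({k:np.round(s[k],3).tolist() for k in("t","tool_pos","wrist_force","torque","joint_positions","finger_force")})
A=[]
for c in("scene","top"):
    p=get_image(c);save(p,f"pics/{c}3.png");a=cv2.imread(f"pics/{c}3.png")
    A.append(a[130:350,210:420] if c=="scene" else a[110:330,220:430])
cv2.imwrite("pics/c4.png",cv2.resize(np.hstack(A),None,fx=1.9,fy=2,interpolation=2))
s=sense();print({k:np.round(s[k],3).tolist() for k in("t","tool_pos","wrist_force")})
E
```

```text
{'t': 14.7, 'tool_pos': [0.693, -0.093, 0.08], 'wrist_force': [-10.596, 4.664, 6.756], 'torque': [1.031, 2.252, 0.087], 'joint_positions': [0.192, 0.681, -0.178, 1.599, 0.143, 0.881, -1.61], 'finger_force': 5.504}
{'t': 14.8, 'tool_pos': [0.694, -0.092, 0.08], 'wrist_force': [-6.602, 3.829, 2.964]}
```

View pics/c4.png

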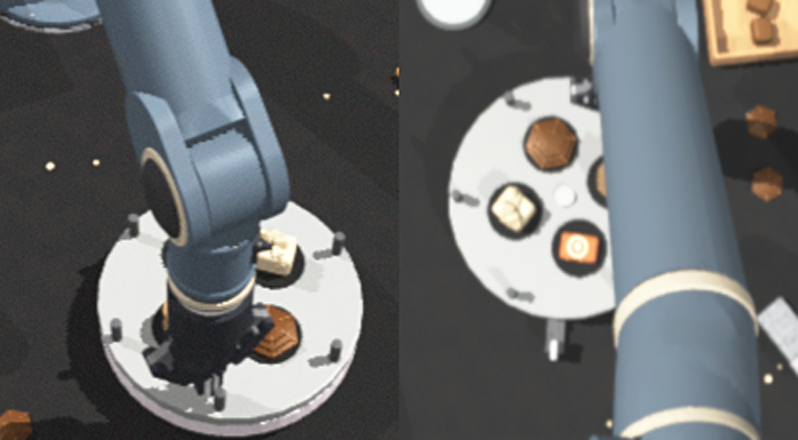

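The table is turning freely (shell now at about 15°). The finger's flat +x face had slid inside the post. I'll back off clockwise, move out, turn the fingers to face along the tangent, and then rotate them with the table.

Request:
carry_out([
  [[-0.005,0.005,0,0,0],[-0.005,0.012,0,0,0],[-0.005,0.0135,0,0,0],[0,0,0,-10,0],[0,0,0,-10,0],[0,0,0,-10,0],[0,0,0,-10,0],[0,0,0,0,0]],
])

```text
t: 15.8
tool_pos: [0.6797, -0.1276, 0.0803]
tool_rot: [0.941, 0.34, 0.0, 0.0]
wrist_force: [0.6, -0.6, -0.3]
finger_gap: 0.0
finger_force: 0.0
```

```bash
cat > st.py <<'E'
from h import *
c=np.array([.5938,-.0206]);s=sense();d=np.array(s["tool_pos"])[:2]-c
x=R.from_quat(s["tool_rot"]).as_matrix()[:,0];a=np.degrees(np.arctan2(d[1],d[0]))
print("t",s["t"],"ang",round(a%360,1),"r",round(np.hypot(*d),4),"yaw-tangent",round((np.degrees(np.arctan2(x[1],x[0]))-a-90+180)%360-180,1),"j7",round(s["joint_positions"][6],2),np.round(s["wrist_force"],1))
E
python3 st.py
```

```text
t 15.8 ang 308.8 r 0.1372 yaw-tangent 1.0 j7 -0.98 [ 0.6 -0.6 -0.3]
```

Request:
carry_out([
  [[0.004,-0.004,0,-2,0],[0.004,0,0,-2,0],[0.004,0,0,-2,0],[0.0035,0,0,-1.5,0],[0.0035,0,0,-1.5,0],[0.0035,0,0,-1.5,0],[0.0045,0,0,-2,0],[0.006,0,0,-2.5,0]],
])

```text
t: 16.8
tool_pos: [0.6999, -0.0984, 0.0803]
tool_rot: [0.887, 0.463, -0.0, 0.0]
wrist_force: [-1.1, -3.4, 1.3]
finger_gap: 0.0001
finger_force: 3.0
```

```bash
python3 st.py
```

```text
t 16.8 ang 323.8 r 0.1315 yaw-tangent 1.4 j7 -0.79 [-1.1 -3.4  1.3]
```

Request:
carry_out([
  [[0.0085,0,0,-4,0],[0.0092,-0.0002,0,-4,0],[0.0092,-0.0002,0,-4,0],[0.0092,-0.0002,0,-4,0],[0.0092,-0.0002,0,-4,0],[0.0092,-0.0002,0,-4,0],[0.0092,-0.0002,0,-4,0],[0.0092,-0.0002,0,-4,0]],
])

```text
t: 17.8
tool_pos: [0.7243, -0.0316, 0.0803]
tool_rot: [0.725, 0.689, -0.001, 0.001]
wrist_force: [-0.5, -2.3, 0.8]
finger_gap: 0.0003
finger_force: 0.9
```

```bash
python3 st.py
```

```text
t 17.8 ang 355.2 r 0.131 yaw-tangent 1.9 j7 -0.4 [-0.5 -2.3  0.8]
```

Excellent; continue the same way.

Request:
carry_out([
  [[0.0092,0,0,-4,0],[0.0092,-0.0002,0,-4,0],[0.0092,-0.0002,0,-4,0],[0.0092,-0.0002,0,-4,0],[0.0092,-0.0002,0,-4,0],[0.0092,-0.0002,0,-4,0],[0.0092,-0.0002,0,-4,0],[0.0092,-0.0002,0,-4,0]],
])

```text
t: 18.8
tool_pos: [0.7088, 0.039, 0.0801]
tool_rot: [0.507, 0.862, -0.001, 0.0]
wrist_force: [-0.8, -2.0, 0.2]
finger_gap: 0.0001
finger_force: 1.0
```

```bash
python3 st.py
```

```text
t 18.8 ang 27.4 r 0.1295 yaw-tangent 1.7 j7 -0.02 [-0.8 -2.   0.2]
```

Request:
carry_out([
  [[0.0092,0.001,0,-4,0],[0.0092,0.0005,0,-4,0],[0.0092,-0.0002,0,-4,0],[0.0092,-0.0002,0,-4,0],[0.0092,-0.0002,0,-4,0],[0.0092,-0.0002,0,-4,0],[0.0092,-0.0002,0,-4,0],[0.0092,-0.0002,0,-4,0]],
])

```text
t: 19.8
tool_pos: [0.6604, 0.0921, 0.0803]
tool_rot: [0.249, 0.968, -0.001, 0.001]
wrist_force: [-0.3, -2.8, -0.8]
finger_gap: 0.0002
finger_force: 1.0
```

```bash
python3 st.py
```

```text
t 19.8 ang 59.4 r 0.1309 yaw-tangent 1.7 j7 0.35 [-0.3 -2.8 -0.8]
```

Request:
carry_out([
  [[0.0092,0,0,-4,0],[0.0092,-0.0002,0,-4,0],[0.0092,-0.0002,0,-4,0],[0.0092,-0.0002,0,-4,0],[0.0092,-0.0002,0,-4,0],[0.0092,-0.0002,0,-4,0],[0.0092,-0.0002,0,-4,0],[0.0092,-0.0002,0,-4,0]],
])

```text
t: 20.8
tool_pos: [0.5905, 0.1101, 0.0807]
tool_rot: [-0.027, 1.0, -0.001, 0.001]
wrist_force: [2.1, -2.0, -0.6]
finger_gap: 0.0001
finger_force: 0.9
```

```bash
cat > me.py <<'E'
from h import *
import sys
c=np.array([.5938,-.0206]);ang=lambda q:np.degrees(np.arctan2(*(q[:2]-c)[::-1]))%360
for k in("top","scene"):
    p=get_image(k);save(p,f"pics/{k}{sys.argv[1]}.png")
    for n in("shell","pointer","limestone_lump","agate","vertebra"):
        for l in landmark_of(p,n):
            q=at(p,l["pixel"],Z[n])
            if np.hypot(*(q[:2]-c))<.2: print(k,n,round(l["confidence"],2),np.round(l["pixel"]),np.round(q[:2],3),round(ang(q),1))
E
python3 st.py; python3 me.py 4
```

```text
t 20.8 ang 91.5 r 0.1308 yaw-tangent 1.7 j7 0.75 [ 2.1 -2.  -0.6]
top pointer 0.37 [303. 283.] [ 0.427 -0.012] 177.2
top limestone_lump 0.58 [329. 221.] [ 0.566 -0.073] 242.4
top agate 0.75 [325. 184.] [ 0.652 -0.064] 323.4
top vertebra 0.75 [283. 192.] [0.633 0.032] 53.2
scene shell 0.87 [335. 250.] [0.543 0.013] 146.2
scene pointer 0.4 [304. 217.] [ 0.425 -0.005] 174.7
scene pointer 0.37 [300. 271.] [ 0.556 -0.071] 232.7
scene limestone_lump 0.91 [299. 271.] [ 0.563 -0.076] 241.4
scene agate 0.61 [325. 304.] [ 0.654 -0.062] 325.3
scene agate 0.21 [329. 278.] [ 0.602 -0.028] 320.1
scene vertebra 0.74 [362. 280.] [0.633 0.029] 51.8
```

Request:
carry_out([
  [[0.0092,0,0,-4,0],[0.0092,-0.0002,0,-4,0],[0.0092,-0.0002,0,-4,0],[0.0092,-0.0002,0,-4,0],[0.0069,-0.0002,0,-3,0],[0.0046,-0.0002,0,-2,0],[0.0023,-0.0002,0,-1,0],[0,0,0,0,0]],
])

```text
t: 22.4
tool_pos: [0.5406, 0.0992, 0.0804]
tool_rot: [-0.216, 0.976, 0.0, 0.0]
wrist_force: [1.4, 0.3, 0.8]
finger_gap: -0.0002
finger_force: 0.4
```

```bash
python3 st.py; python3 me.py 5; python3 -c "
import cv2
a=cv2.imread('pics/top5.png');cv2.imwrite('pics/c5.png',cv2.resize(a[130:310,220:400],None,fx=3.3,fy=3.3,interpolation=2))"
```

```text
t 22.4 ang 114.0 r 0.131 yaw-tangent 1.0 j7 1.04 [1.4 0.3 0.8]
top shell 0.47 [297. 234.] [ 0.538 -0.001] 160.5
top limestone_lump 0.79 [332. 213.] [ 0.585 -0.08 ] 261.8
top agate 0.7 [313. 181.] [ 0.659 -0.036] 346.8
top vertebra 0.89 [280. 205.] [0.603 0.038] 81.2
scene shell 0.86 [325. 251.] [ 0.538 -0.006] 165.3
scene pointer 0.54 [304. 218.] [ 0.428 -0.005] 174.7
scene limestone_lump 0.75 [300. 280.] [ 0.583 -0.083] 260.1
scene limestone_lump 0.61 [340. 305.] [ 0.668 -0.036] 348.1
scene agate 0.71 [339. 304.] [ 0.664 -0.036] 347.4
scene vertebra 0.63 [361. 272.] [0.616 0.037] 69.4
```

View pics/c5.png

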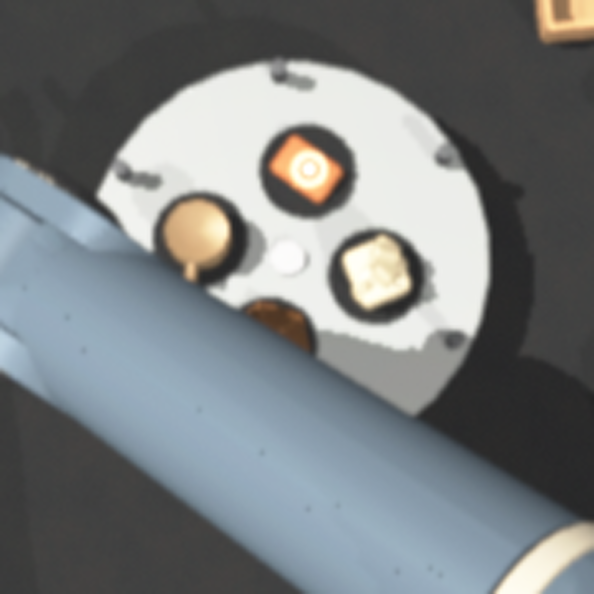

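Pad centres put the shell at about 167°, and the pointer lies at about 175.5°. That leaves about 8.5°, then I'll back off, lift and check.

Request:
carry_out([
  [[0.0046,0,0,-2,0],[0.0046,0,0,-2,0],[0.0046,0,0,-2,0],[0.0035,0,0,-1.5,0],[0.0023,0,0,-1,0],[0,0,0,0,0],[-0.01,0,0,0,0],[-0.005,0,0,0,0]],
])

```text
t: 24.0
tool_pos: [0.5364, 0.0986, 0.0803]
tool_rot: [-0.288, 0.958, 0.0, 0.0]
wrist_force: [0.3, 0.0, 0.4]
finger_gap: -0.0002
finger_force: 0.0
```

Request:
carry_out([
  [[0,0,-0.03,0,0],[0,0,-0.04,0,0],[0,0.04,-0.04,0,0],[0,0.06,-0.02,0,0],[0,0.06,0,0,0],[0,0.05,0,0,0],[0,0,0,0,0]],
])

```text
t: 24.88
tool_pos: [0.4173, 0.2767, 0.2111]
tool_rot: [-0.292, 0.956, 0.001, 0.001]
wrist_force: [-0.1, -0.5, -0.1]
finger_gap: 0.0
finger_force: 0.0
```

```bash
python3 st.py; python3 me.py 6; python3 - <<'E'
from h import *
a=cv2.imread('pics/top6.png');cv2.imwrite('pics/c6.png',cv2.resize(a[130:310,220:400],None,fx=3.3,fy=3.3,interpolation=2))
E
```

```text
t 24.875 ang 120.7 r 0.3457 yaw-tangent 3.3 j7 0.95 [-0.1 -0.5 -0.1]
top shell 0.75 [307. 235.] [ 0.535 -0.023] 182.6
top pointer 0.75 [302. 283.] [ 0.427 -0.011] 176.8
top pointer 0.4 [279. 207.] [0.602 0.043] 82.5
top limestone_lump 0.63 [334. 208.] [ 0.596 -0.083] 272.0
top limestone_lump 0.35 [334. 207.] [ 0.599 -0.084] 275.0
top vertebra 0.72 [280. 205.] [0.604 0.04 ] 80.3
top vertebra 0.32 [337. 207.] [ 0.598 -0.091] 273.5
scene shell 0.92 [320. 252.] [ 0.537 -0.018] 177.1
scene pointer 0.49 [304. 216.] [ 0.423 -0.004] 174.3
scene limestone_lump 0.92 [300. 284.] [ 0.592 -0.088] 268.3
scene agate 0.59 [345. 300.] [ 0.662 -0.022] 359.1
scene vertebra 0.91 [361. 269.] [0.61 0.04] 75.0
scene vertebra 0.74 [320. 252.] [ 0.537 -0.018] 177.6
scene vertebra 0.42 [332. 280.] [ 0.609 -0.026] 341.5
```

View pics/c6.png

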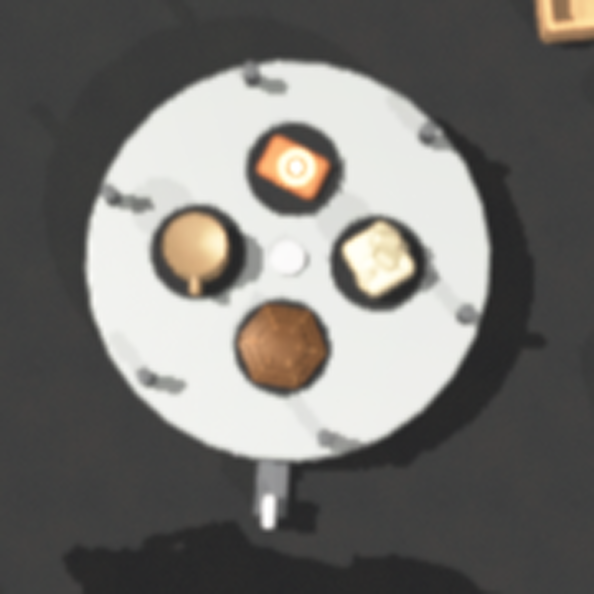

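```bash
python3 - <<'E'
from h import *
p=get_image("top")
f=lambda u,z:at(p,(220+(u[0]-1)/3.3,130+(u[1]-1)/3.3),z)[:2]
P=[f(u,.053) for u in((295,169),(378,263),(198,251),(282,347))]
c=np.mean(P,0);print("axis",c,[np.hypot(*(q-c)).round(3) for q in P])
g=lambda v:(np.degrees(np.arctan2(v[1],v[0]))%360).round(1)
print("shell",g(P[3]-c),g(P[3]-P[0]),"from lump/vert",g(P[1]-P[2])-90)
for u in((268,500),(268,515)): q=f(u,.039);print("pointer",q,g(q-c),np.hypot(*(q-c)))
E
```

```text
axis [ 0.5975942  -0.02264819] [np.float64(0.062), np.float64(0.062), np.float64(0.063), np.float64(0.062)]
shell 176.1 175.9 from lump/vert 176.0
pointer [ 0.43061205 -0.00844329] 175.1 0.1675852569552567
pointer [ 0.42032618 -0.00845554] 175.4 0.17783526766244287
```

The shell lies at 176.0° and the pointer at about 175.3°, well within tolerance. The robot is clear, so I'll hand in.

```bash
python3 -c "
from cell import *
print(finish_job())"
```

```text
the job is handed in; nothing more can be done
None
```

I turned the turntable counter-clockwise (it came up solid about 16° clockwise) until the shell plate lay within about 1° of the pointer line on its pad, backed the arm clear, and handed the job in; no pass or fail result came back.

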